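# Seat a lens cell in its kinematic nest and clamp it

### The job

Take the lens cell (round aluminium flange with a black barrel) out of the parts tray and stand it on the deck of the alignment nest, one to two centimetres short of touching the two steel balls, and let go. With the clamp still back, nudge the flange with the fingertips towards the balls until it presses on both of them together with a few newtons for a moment (never 10 N on a ball, the lens would be strained). Then slide the orange clamp post forward until its sprung brass nose presses on the cell and is pushed part of the way in, not bottomed, and leave it so; keep the cell upright and leave the other things where they are.

Things in the scene. Friction and masses are not known exactly. Their poses are not given: they have to be found in the camera images.
- lens_cell: lens cell, 280 to 440 g: aluminium flange disc 56 mm in diameter and 16 mm high, on it a black barrel 36 mm in diameter up to 44 mm above the underside, green-tinted glass on top. Origin: centre of the underside, z up its axis. Starts upright in one of the three places of the white tray
- nest: fixed grey alignment nest, deck plate 240 x 120 mm, deck surface 20 mm above the table. Origin: centre of its underside. Its x axis points lengthwise from the clamp to the two balls, y to the left of that, z up
- seat_home (a point): point on the deck surface (55 mm along x and 20 mm up from the nest's origin) where the centre of the cell's underside lies when its flange touches both balls at their middle setting; axes as the nest's. With the balls as they are set today the true home lies up to 4 mm ahead of or behind this point and up to 2.5 mm to the side: it has to be felt
- ball_left: ball pin: 14 mm steel ball, centre 8 mm over the deck, on an adjusting screw in a fixed dark holder, 14 mm high, behind it. Origin, fixed to the holder: on the deck, 17.5 mm ahead (nest x) and 30.3 mm left (nest y) of seat_home, under the ball's middle setting. The screw is locked up to 2 mm in or out from there on the line to seat_home, each time differently; this pose does not show it
- ball_right: the other ball pin, the mirror image: 17.5 mm ahead and 30.3 mm right of seat_home, with its own setting. Contacts are dry (friction about 0.6), so the flange can stick on one ball alone: the pusher then feels a sideways force away from that ball, and moving it a little towards the other ball brings both into contact
- clamp (a joint): travel of the sliding clamp along the nest's x towards the balls, m: 0 = fully back, limit 0.090; starts at 0 to 0.015. It resists with about 7 N of sliding friction and stays where it is left. The nose first touches a seated cell somewhere from 0.068 to 0.077 (as the balls are set) and is bottomed 0.006 later
- clamp_post (a point): centre of the top of the orange post by which the clamp is pushed: 22 x 22 mm in nest x and y, its upper 36 mm stand free, top 54.5 mm above the deck. Its back face (away from the balls) is 11 mm behind this point; the clamp's 18 mm high aluminium foot reaches 3 mm farther back than that face
- nose: brass nose of the clamp, 12 mm round tip 8 mm above the deck pointing along nest x. Origin: at the front of the tip, at deck height, 46 mm ahead of clamp_post when free. It is sprung: starts to give at about 1 N and goes in by up to 6 mm at 0.7 N per mm, then is bottomed. Too weak to push the cell along the deck dependably
- tray: fixed white parts tray 120 x 270 mm, rim 14 mm and floor 5 mm above the table; origin: centre of its underside, three places 85 mm apart along its y
- mirror_cell: bystander in the tray: blue disc 50 mm in diameter, 13 mm high, shiny top; origin at its underside
- spacer: bystander in the tray: flat brass ring 48 mm in diameter, 10 mm high; origin at its underside
- driver: bystander: green-handled screwdriver lying on the mat
- vial: bystander: small clear bottle 32 mm in diameter, 70 mm high
- module: bystander: flat steel power module 70 x 100 x 22 mm
- fan: bystander: black fan 50 x 50 x 16 mm
There are look-alikes about, which are no part of the job. What is meant by the lens_cell is not purple or red, and is the smaller of those in its own colour.

How it is judged:
By the outcome, as a careful person would: the job done as asked, in the order asked, and still so for the second after the job is handed in, with the robot touching nothing.
It also fails if it takes over 72 s, if anything falls off the work surface, if the arm or the gripper's body presses on something with over 40 N, if the wrist force passes 120 N, or if a joint passes its speed limit or range.

### The arm

A 6-joint arm with a two-finger parallel gripper is mounted at the origin on the work surface. World frame = base frame: x ahead of the robot, y to its left, z up, the work surface at z = 0. Lengths are in m, angles in rad, forces in N, time in s.
With the tool pointing down it reaches from about 0.25 to 0.725 m from the base axis. Payload 4 kg.
Tool frame: the origin (TCP) lies midway between the tips of the shut fingers; the grasp point (between the pads) lies 19 mm behind it; z points along the fingers, y is the direction in which the jaws open and shut (so a half turn about z gives the same grasp; the last joint's range is limited). The gripper opens to 85 mm and grips with 20 to 120 N. Pads are 22 mm wide; open, the fingers measure 114 mm over their backs; the gripper's body (76 mm by 85 mm) begins 54 mm behind the grasp point. The pads swing forward as they close: fully open they stand 13 mm farther back than shut.
Start: joints at [-1.148, 0.241, 0.005, 1.335, 0, 1.571], TCP at [0.205, -0.456, 0.231] pointing down, gripper open.
Joint ranges: [-2.72, 2.72], [-1.05, 1.87], [-1.09, 1.28], [-1.99, 2.15], [-1.42, 1.44], [-3.14, 3.14]. Speed limits (rad/s): [2.79, 2.79, 3.14, 3.14, 3.14, 3.14].

### API

Orientations are given as a unit quaternion [x, y, z, w].
In Python, from workcell import get_obs, camera, camera_model, job_done, masks_of gives the robot as it stands.
- The arm moves only by the tool jog_arm, never from a script. Its argument "deltas" is a list that holds one entry, the list of rows, each a list of 7 numbers: the shift along the tool's x, y, z in mm, then the turn, a rotation vector about the tool's x, y, z in degrees, then the finger opening in mm, from 0 to 85.4. A call has 1 to 5 rows; each row shifts and turns the pose as measured when the row begins, along the tool's axes as they then stand; what a row does not reach is not made up. A row lasts 1/10 s, in which the tool goes at most 50 mm and 8.59 degrees, less where a joint would pass 70% of its speed; a pose out of reach is approached as far as the arm can. A call with a gripper value outside its range is refused whole. The fingers move at their own pace and stop on an object; the grip force is fixed at half the most. Time passes only in rows, so rows that do not move let the fingers close. It gives the time, the measured TCP pose, the force and the opening at its end, in the units of the state.
- get_obs(): the state, without advancing time (a new reading comes with each control period).
- camera(name): name is "scene" or "top"; returns the picture (384x512x3 uint8, red, green, blue); there is no depth.
- camera_model(name): a dict with "fovy" (degrees; the focal length in pixels is half the picture's height over the tangent of half this angle, whatever the lens; pixels are square), "cx", "cy" (the principal point, pixels), "k1" (the pictures are not rectified: a ray, as slopes to the right and down, at radius r is drawn at 1 + k1 r^2 times it, then the intrinsics apply), "pose" (4x4, takes a point from camera to world coordinates). Camera axes: x right, y down, z forward; pixel columns grow to the right and rows downward; lengths in m; the calibration is good to about 2 mm. A picture is of the moment at which its call begins. camera_model takes no time and is no camera call.
- job_done(): hands the job in, once; it reports no verdict.
Trained networks look in the newest picture that a camera, given by its name, has taken for a name from the list of things; names that differ only in an ending like _2 or _b are one class to them, and where a whole thing is asked for, a point or a joint stands for the part that bears it (a point fixed in the world has none). Each returns a list of dicts, best first, with "conf" (0 to 1); they miss things now and then, are a little off and sometimes report something else, mostly with a low value. They report only what shows in the picture. A call takes as long as a camera call. They do not tell look-alikes from the thing itself.
- masks_of(target, camera): "pixels" (384x512 bool, what is visible of it) and "at" ([column, row] in pixels, amid what is visible of it).
The state is a dict: "clock": time; "joint_pos": joint angles; "joint_vel": joint speeds; "tau": joint torques, N m; "eef_pos": TCP position; "tool_rot": TCP orientation; "ft_force": force on the tool from outside, world axes, zero at the start; "ft_torque": the same for the moment, N m; "grip_width": finger opening in m.
Only numpy, scipy, OpenCV 4.12 (cv2) and the standard library are available. Lean on these libraries where they do the work, as an engineer would, in place of code of your own. Each camera call takes 0.05 s, during which the arm holds its last target. There are 200 camera calls.

## Working session

There is one attempt and no reset: what is moved stays moved. The work goes in short steps, Python scripts to look and compute and a tool call to move; the robot and the scene stay as the last step left them, time stands still between calls to the robot, and variables do not carry over. Pictures are saved under pics/ and viewed, about 8 in all and at most 12, crops included, and the job is handed in when it is done.

Besides the shell and the picture viewer there is one more tool, called after ">>>" as name([rows], argument=value, ...), one row to a line, values as JSON. jog_arm: Moves the arm, as the interface text tells. Its arguments: {"type":"object","properties":{"deltas":{"type":"array"}},"required":["deltas"]}

```bash
ls; mkdir -p pics
cat > h.py <<'E'
import numpy as np, cv2
from workcell import *
def ray(name,px):
    m=camera_model(name); f=192/np.tan(np.radians(m["fovy"]/2))
    d=(np.array(px,float)-[m["cx"],m["cy"]])/f
    u=d.copy()
    for _ in range(20): u=d/(1+m["k1"]*(u@u))
    T=np.array(m["pose"]); r=T[:3,:3]@np.r_[u,1]
    return T[:3,3],r
def at_z(name,px,z):
    o,r=ray(name,px); return o+r*(z-o[2])/r[2]
def proj(name,P):
    m=camera_model(name); f=192/np.tan(np.radians(m["fovy"]/2))
    T=np.array(m["pose"]); c=T[:3,:3].T@(np.array(P)-T[:3,3]); u=c[:2]/c[2]
    return u*(1+m["k1"]*(u@u))*f+[m["cx"],m["cy"]]
def save(name,fn):
    cv2.imwrite(fn,cv2.cvtColor(camera(name),cv2.COLOR_RGB2BGR))
E
python3 - <<'E'
from h import *
o=get_obs(); print(o)
a=camera("top");b=camera("scene")
cv2.imwrite("pics/top0.png",cv2.cvtColor(a,4));cv2.imwrite("pics/scene0.png",cv2.cvtColor(b,4))
for c in("top","scene"):
    m=camera_model(c);print(c,m["fovy"],m["k1"],np.round(m["pose"],3).tolist())
    for t in("lens_cell","nest","clamp_post","ball_left","ball_right","tray","nose","mirror_cell","spacer"):
        print(t,[(round(d["conf"],2),np.round(d["at"]).tolist(),int(d["pixels"].sum())) for d in masks_of(t,c)])
E
```

```text
pics
{'clock': 0.0, 'joint_pos': array([-1.14797350e+00,  2.41387768e-01,  3.78164432e-03,  1.33516955e+00,
        1.46500660e-05,  1.57078737e+00]), 'joint_vel': array([-0.00094043, -0.00254657,  0.00057907, -0.00147983,  0.00170757,
        0.00058612]), 'tau': array([-1.38636558e-03, -3.72319508e+01,  2.52408171e+01,  1.68984721e-02,
       -1.71358856e-04, -1.40715548e-05]), 'eef_pos': array([ 0.2049294 , -0.45542567,  0.23044743]), 'tool_rot': array([ 9.77734301e-01,  2.09844366e-01, -2.00506856e-04, -9.69176898e-04]), 'ft_force': array([-1.28325415e-01, -5.19022824e-04, -1.02554449e+00]), 'ft_torque': array([-0.02458451,  0.01645396, -0.00729365]), 'grip_width': 0.08523411644964082}
top 50.88215969192796 -0.12251568049710822 [[0.016, -0.996, 0.084, 0.444], [-1.0, -0.017, -0.013, 0.022], [0.015, -0.084, -0.996, 1.103], [0.0, 0.0, 0.0, 1.0]]
lens_cell [(0.74, [326.0, 248.0], 568), (0.65, [318.0, 199.0], 319), (0.6, [275.0, 244.0], 645), (0.59, [354.0, 261.0], 325), (0.47, [376.0, 189.0], 283)]
nest [(0.74, [339.0, 134.0], 338), (0.67, [220.0, 185.0], 3906)]
clamp_post [(0.64, [2
[... 209 characters left out ...]
85)]
spacer [(0.54, [347.0, 196.0], 114), (0.26, [374.0, 190.0], 265)]
scene 50.575353196272225 -0.028457056737964996 [[-0.884, 0.372, -0.282, 0.824], [0.467, 0.712, -0.525, 0.503], [0.005, -0.596, -0.803, 0.853], [0.0, 0.0, 0.0, 1.0]]
lens_cell [(0.82, [268.0, 111.0], 274), (0.8, [290.0, 168.0], 699), (0.72, [234.0, 161.0], 384), (0.62, [274.0, 134.0], 558)]
nest [(0.74, [270.0, 241.0], 4767), (0.27, [164.0, 196.0], 221)]
clamp_post [(0.64, [250.0, 215.0], 443)]
ball_left [(0.45, [307.0, 250.0], 88)]
ball_right []
tray [(0.69, [214.0, 144.0], 2709)]
nose [(0.22, [221.0, 145.0], 102)]
mirror_cell [(0.73, [202.0, 127.0], 222)]
spacer [(0.56, [224.0, 141.0], 147), (0.24, [267.0, 245.0], 4736)]
```

```bash
python3 -c "
import cv2,numpy as np
a=cv2.imread('pics/top0.png');b=cv2.imread('pics/scene0.png')
cv2.imwrite('pics/both.png',np.vstack([cv2.resize(a,(400,300)),cv2.resize(b,(400,300))]))"
```

```text
(no output)
```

View pics/top0.png

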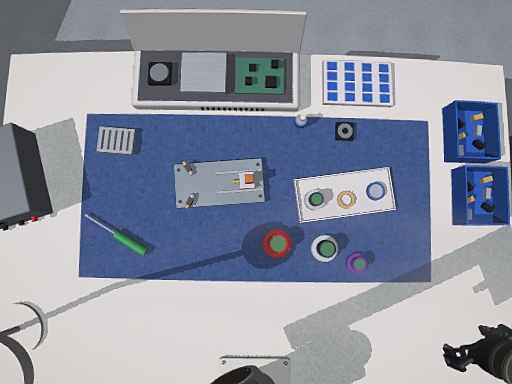

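View pics/scene0.png

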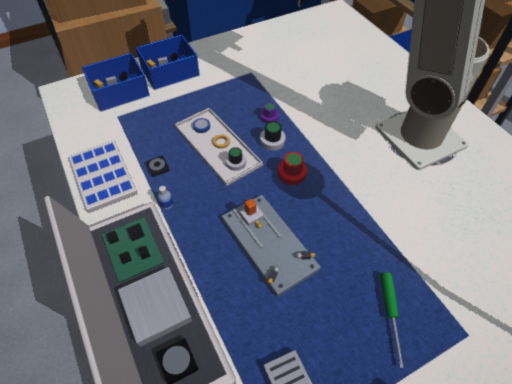

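Top view candidates for lens_cell: an aluminium one in the tray (316,199), a larger aluminium one (325,248), a red one (277,243) and a purple one (356,262). By the description the one in the tray (316,199) is the lens cell. Next I fit the poses and check with a close crop.

```bash
cat > fit.py <<'E'
from h import *
from scipy.optimize import minimize
def hullmask(name,sets):
    M=np.zeros((384*4,512*4),np.uint8)
    for P in sets:
        q=np.array([proj(name,p) for p in P])
        cv2.fillConvexPoly(M,cv2.convexHull(np.round((q+.5)*4).astype(np.int32)),1)
    return cv2.resize(M.astype(np.float32),(512,384),interpolation=cv2.INTER_AREA)
def circ(x,y,z,r):
    a=np.arange(24)*np.pi/12; return np.c_[x+r*np.cos(a),y+r*np.sin(a),0*a+z]
def box(x,y,t,lx,ly,z0,z1):
    c,s=np.cos(t),np.sin(t)
    return [[x+c*u-s*v,y+s*u+c*v,z] for u in(-lx/2,lx/2) for v in(-ly/2,ly/2) for z in(z0,z1)]
def cell(p,z): x,y=p; return [np.r_[circ(x,y,z,.028),circ(x,y,z+.016,.028)],np.r_[circ(x,y,z+.016,.018),circ(x,y,z+.044,.018)]]
def iou(p,model,masks):
    s=0
    for n,m in masks.items():
        h=hullmask(n,model(p)); s+=1-np.minimum(h,m).sum()/np.maximum(h,m).sum()
    return s
def fit(p0,model,masks,step):
    p0=np.array(p0,float); S=np.vstack([p0]+[p0+np.eye(len(p0))[i]*step[i] for i in range(len(p0))])
    return minimize(iou,p0,(model,masks),method="Nelder-Mead",options=dict(initial_simplex=S,xatol=1e-4,fatol=1e-4))
def mask(t,c,near):
    ms=masks_of(t,c); 
    ms=[d for d in ms if np.hypot(*(np.array(d["at"])-near))<25]
    return ms[0]["pixels"].astype(np.float32) if ms else None
E
python3 - <<'E'
from fit import *
camera("top");camera("scene")
near={"top":(318,199),"scene":(234,161)}
L={c:mask("lens_cell",c,near[c]) for c in near}
nn={"top":(220,185),"scene":(270,241)}
N={c:mask("nest",c,nn[c]) for c in nn}
p0=at_z("top",near["top"],.02)[:2]
for s in (L,{"top":L["top"]},{"scene":L["scene"]}):
    r=fit(p0,lambda p:cell(p,.005),s,[.01,.01]); print("cell",r.x.round(4),round(r.fun,3))
q0=at_z("top",(220,184),.02)[:2]; print(q0)
post={c:mask("clamp_post",c,n) for c,n in {"top":(246,183),"scene":(250,215)}.items()}
for c in N:  # fill post etc.
    k=np.ones((9,9)); N[c]=cv2.morphologyEx(np.maximum(N[c],post[c]) if 0 else N[c],cv2.MORPH_CLOSE,k)
for s in (N,{"top":N["top"]},{"scene":N["scene"]}):
    r=fit([*q0,1.62],lambda p:[box(*p,.24,.12,0,.02)],s,[.01,.01,.1]); print("nest",r.x.round(4),round(r.fun,3))
for c in post: 
    at=np.argwhere(post[c]>0)[:,::-1]; print("post",c,at.min(0),at.max(0))
def crop(n,x0,y0,w,h): 
    a=cv2.imread(f"pics/{n}0.png")[y0:y0+h,x0:x0+w]; return cv2.resize(a,(400,300),interpolation=cv2.INTER_CUBIC)
cv2.imwrite("pics/crops.png",np.vstack([np.hstack([crop("top",265,170,140,105),crop("top",165,145,116,87)]),np.hstack([crop("scene",190,100,124,93),crop("scene",205,185,140,105)])]))
E
```

```text
Traceback (most recent call last):
  File "fit.py", line 22, in fit
    return minimize(iou,p0,(model,masks),method="Nelder-Mead",options=dict(initial_simplex=S,xatol=1e-4,fatol=1e-4))
  File "fit.py", line 18, in iou
    h=hullmask(n,model(p)); s+=1-np.minimum(h,m).sum()/np.maximum(h,m).sum()
  File "fit.py", line 6, in hullmask
    q=np.array([proj(name,p) for p in P])
                ~~~~^^^^^^^^
  File "h.py", line 13, in proj
    m=camera_model(name); f=192/np.tan(np.radians(m["fovy"]/2))
ValueError: time passes only in moves, steps and waits
```

```bash
python3 - <<'E'
s=open('h.py').read().replace("from workcell import *\n","from workcell import *\nfrom workcell import camera_model as _cm\nfrom functools import lru_cache\n@lru_cache\ndef camera_model(n): return _cm(n)\n")
open('h.py','w').write(s)
E
cat > m1.py <<'E'
from fit import *
camera("top");camera("scene")
near={"top":(318,199),"scene":(234,161)}
L={c:mask("lens_cell",c,near[c]) for c in near}
nn={"top":(220,185),"scene":(270,241)}
N={c:mask("nest",c,nn[c]) for c in nn}
p0=at_z("top",near["top"],.02)[:2]
for s in (L,{"top":L["top"]},{"scene":L["scene"]}):
    r=fit(p0,lambda p:cell(p,.005),s,[.01,.01]); print("cell",r.x.round(4),round(r.fun,3))
q0=at_z("top",(220,184),.02)[:2]; print(q0)
post={c:mask("clamp_post",c,n) for c,n in {"top":(246,183),"scene":(250,215)}.items()}
for c in N: N[c]=cv2.morphologyEx(N[c],cv2.MORPH_CLOSE,np.ones((9,9)))
for s in (N,{"top":N["top"]},{"scene":N["scene"]}):
    r=fit([*q0,1.62],lambda p:[box(*p,.24,.12,0,.02)],s,[.01,.01,.1]); print("nest",r.x.round(4),round(r.fun,3))
for c in post: 
    at=np.argwhere(post[c]>0)[:,::-1]; print("post",c,at.min(0),at.max(0))
def crop(n,x0,y0,w,h): 
    a=cv2.imread(f"pics/{n}0.png")[y0:y0+h,x0:x0+w]; return cv2.resize(a,(400,300),interpolation=cv2.INTER_CUBIC)
cv2.imwrite("pics/crops.png",np.vstack([np.hstack([crop("top",265,170,140,105),crop("top",165,145,116,87)]),np.hstack([crop("scene",190,100,124,93),crop("scene",205,185,140,105)])]))
E
python3 m1.py
```

```text
cell [ 0.5249 -0.156 ] 0.219
cell [ 0.5252 -0.1557] 0.064
cell [ 0.5251 -0.1587] 0.148
[0.5620715  0.10058283]
nest [0.5672 0.1044 1.6593] 0.079
nest [0.5669 0.1048 1.6656] 0.026
nest [0.5656 0.102  1.6483] 0.041
post top [232 171] [255 189]
post scene [240 198] [263 227]
```

View pics/crops.png

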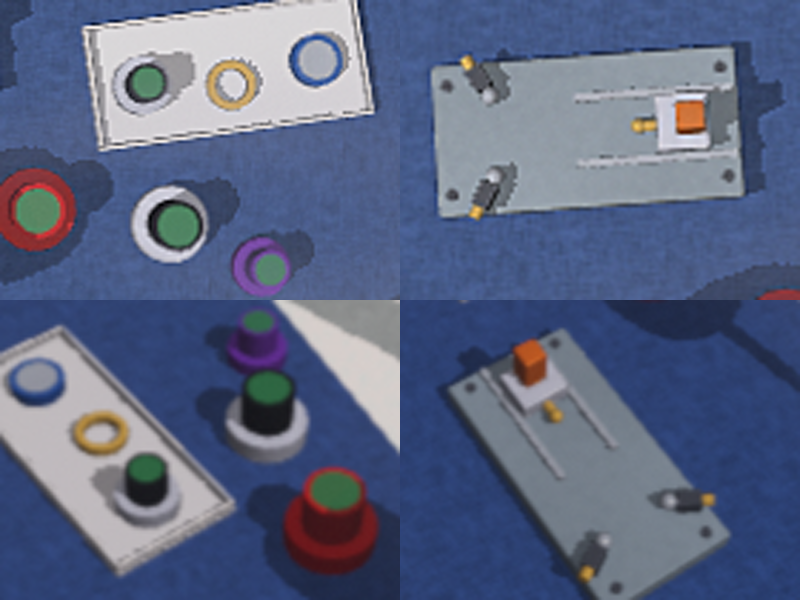

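The crop shows the tray cell with an aluminium flange, and it is clearly smaller than the aluminium one outside the tray at top px (325,248). So the target is top px (316,199). The nest has its balls on the left at about px (187,168) and (190,200), and the post is at (247,180).

```bash
cat > plan.py <<'E'
# python3 plan.py x y z yaw_deg nrows  -> rows in tool axes
import sys
from h import *
from scipy.spatial.transform import Rotation as R
o=get_obs(); P=o["eef_pos"]; Q=R.from_quat(o["tool_rot"])
print("t",round(o["clock"],2),"P",(P*1000).round(1),"x-axis yaw",np.degrees(np.arctan2(*Q.as_matrix()[1::-1,0])).round(2),"z",Q.as_matrix()[:,2].round(4),"F",o["ft_force"].round(2),"w",round(o["grip_width"]*1000,1))
if len(sys.argv)>5:
    x,y,z,a=map(float,sys.argv[1:5]); n=int(sys.argv[5]); a=np.radians(a); T=np.array([x,y,z])
    G=R.from_matrix(np.c_[[np.cos(a),np.sin(a),0],[np.sin(a),-np.cos(a),0],[0,0,-1]])
    w=(Q.inv()*G).as_rotvec()/n
    for i in range(n):
        Qi=Q*R.from_rotvec(w*i); print([*(Qi.inv().apply((T-P)/n)*1000).round(1),*np.degrees(w).round(2)])
E
python3 plan.py .525 -.156 .12 95.1 10
```

```text
t 1.7 P [ 205.1 -456.   231.3] x-axis yaw 24.22 z [-0.e+00  1.e-04 -1.e+00] F [-0.41  0.22 -0.02] w 85.0
[np.float64(41.5), np.float64(-14.2), np.float64(11.1), np.float64(-0.0), np.float64(-0.0), np.float64(-7.09)]
[np.float64(42.9), np.float64(-9.0), np.float64(11.1), np.float64(-0.0), np.float64(-0.0), np.float64(-7.09)]
[np.float64(43.7), np.float64(-3.6), np.float64(11.1), np.float64(-0.0), np.float64(-0.0), np.float64(-7.09)]
[np.float64(43.8), np.float64(1.8), np.float64(11.1), np.float64(-0.0), np.float64(-0.0), np.float64(-7.09)]
[np.float64(43.3), np.float64(7.2), np.float64(11.1), np.float64(-0.0), np.float64(-0.0), np.float64(-7.09)]
[np.float64(42.0), np.float64(12.5), np.float64(11.1), np.float64(-0.0), np.float64(-0.0), np.float64(-7.09)]
[np.float64(40.2), np.float64(17.5), np.float64(11.1), np.float64(-0.0), np.float64(-0.0), np.float64(-7.09)]
[np.float64(37.7), np.float64(22.4), np.float64(11.1), np.float64(-0.0), np.float64(-0.0), np.float64(-7.09)]
[np.float64(34.7), np.float64(26.9), np.float64(11.1), np.float64(-0.0), np.float64(-0.0), np.float64(-7.09)]
[np.float64(31.1), np.float64(30.9), np.float64(11.1), np.float64(-0.0), np.float64(-0.0), np.float64(-7.09)]
```

>>> jog_arm([
  [[42,-14,9,0,0,-7.1,55],[43,-9,9,0,0,-7.1,55],[44,-4,9,0,0,-7.1,55],[44,2,9,0,0,-7.1,55],[43,7,9,0,0,-7.1,55]],
])

```text
clock: 2.2
eef_pos: [0.3673, -0.3065, 0.1862]
tool_rot: [0.865, 0.502, -0.0, 0.004]
ft_force: [0.0, -0.5, 0.7]
grip_width: 0.0551
```

```bash
python3 plan.py .525 -.156 .11 95.1 7 | sed 's/np.float64//g'
```

```text
t 2.2 P [ 367.3 -306.5  186.2] x-axis yaw 60.29 z [ 0.0031 -0.0068 -1.    ] F [ 0.04 -0.52  0.72] w 55.1
[(29.9), (8.8), (10.8), (0.04), (0.05), (-4.97)]
[(29.0), (11.4), (10.8), (0.04), (0.05), (-4.97)]
[(27.9), (13.9), (10.8), (0.04), (0.05), (-4.97)]
[(26.6), (16.3), (10.9), (0.04), (0.05), (-4.97)]
[(25.1), (18.5), (10.9), (0.04), (0.05), (-4.97)]
[(23.3), (20.6), (10.9), (0.04), (0.05), (-4.97)]
[(21.5), (22.6), (10.9), (0.04), (0.05), (-4.97)]
```

>>> jog_arm([
  [[38,12,12,0,0,-7,55],[36,16,12,0,0,-7,55],[35,20,12,0,0,-7,55],[33,24,12,0,0,-7,55],[31,26,12,0,0,-6.8,55]],
])

```text
clock: 2.7
eef_pos: [0.5151, -0.1576, 0.1249]
tool_rot: [0.665, 0.747, -0.001, 0.006]
ft_force: [-0.1, 0.9, 0.5]
grip_width: 0.0545
```

```bash
python3 plan.py .525 -.156 .06 95.1 3 | sed 's/np.float64//g'
python3 - <<'E'
from fit import *
camera("top")
m=mask("lens_cell","top",(318,199))
print(m.sum() if m is not None else None)
cv2.imwrite("pics/t2.png",cv2.resize(cv2.cvtColor(camera("top"),4)[150:240,260:380],(800,600),interpolation=2))
E
```

```text
t 2.7 P [ 515.1 -157.6  124.9] x-axis yaw 96.61 z [ 0.0075 -0.0096 -0.9999] F [-0.09  0.92  0.45] w 54.5
[(0.4), (3.2), (21.7), (0.12), (0.2), (0.5)]
[(0.3), (3.3), (21.7), (0.12), (0.2), (0.5)]
[(0.3), (3.3), (21.7), (0.12), (0.2), (0.5)]
242.0
```

>>> jog_arm([
  [[0,3,30,0.2,0.3,0.8,55],[0,3,30,0.1,0.2,0.5,55],[0,2,15,0,0,0,55],[0,1,8,0,0,0,55],[0,0,0,0,0,0,55]],
])

```text
clock: 3.35
eef_pos: [0.5235, -0.1603, 0.0415]
tool_rot: [0.677, 0.736, -0.001, 0.002]
ft_force: [-0.0, 0.3, 0.6]
grip_width: 0.0548
```

```bash
python3 plan.py .525 -.156 .023 95.1 2 | sed 's/np.float64//g'
python3 - <<'E'
from h import *
a=cv2.cvtColor(camera("top"),4)[150:240,260:380];b=cv2.cvtColor(camera("scene"),4)[100:220,180:300]
cv2.imwrite("pics/g.png",np.hstack([cv2.resize(a,(400,300),interpolation=2),cv2.resize(b,(400,300),interpolation=2)]))
E
```

```text
t 3.35 P [ 523.5 -160.3   41.5] x-axis yaw 94.75 z [ 0.0021 -0.0035 -1.    ] F [-0.03  0.35  0.56] w 54.8
[(2.1), (0.9), (9.3), (0.05), (0.11), (-0.17)]
[(2.1), (0.9), (9.3), (0.05), (0.11), (-0.17)]
```

View pics/g.png

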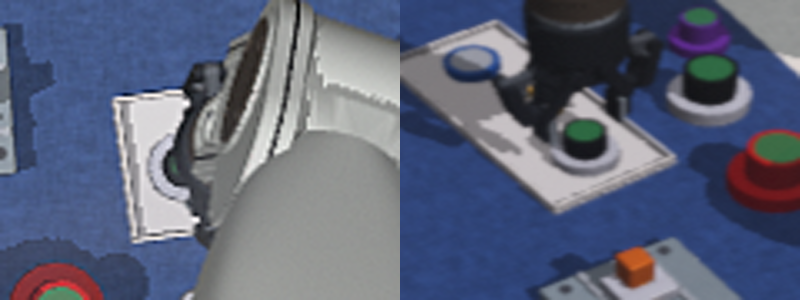

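Run:
```python
from fit import *
c=lambda n,p:(proj(n,p)).round(1)
for n in("top","scene"): print(n,"TCP",c(n,(.5235,-.1603,.0415)),"celltop",c(n,(.525,-.156,.049)), "tool +x 20",c(n,(.5235,-.1403,.0415)))
camera("scene")
m=masks_of("lens_cell","scene")
for d in m: print(d["at"],d["conf"],d["pixels"].sum())
b=cv2.cvtColor(camera("scene"),4)
for p,col in(((.5235,-.1603,.0415),(0,0,255)),((.525,-.156,.049),(0,255,255)),((.5235+.027,-.1603,.0435),(255,255,0)),((.5235-.027,-.1603,.0435),(255,255,0))):
    b[tuple(np.round(proj("scene",p)).astype(int)[::-1])]=col
cv2.imwrite("pics/g2.png",cv2.resize(b[110:200,190:310],(800,600),interpolation=0))
```

```text
top TCP [317.6 199.3] celltop [316.5 198.5] tool +x 20 [310.1 199.2]
scene TCP [235.  152.3] celltop [235.1 151.7] tool +x 20 [238.4 157.3]
[275.6, 135.3] 0.94 553
[268.5, 111.7] 0.82 271
[291.3, 167.9] 0.75 701
[235.0, 162.2] 0.68 345
```

View pics/g2.png

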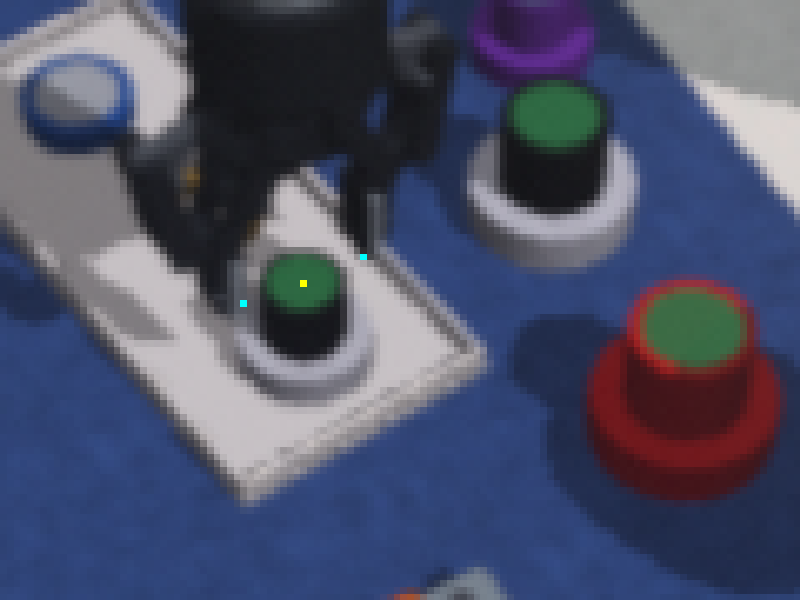

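The markers land on the fingertips (cyan, about 245,302 and 363,257 in the crop) and on the glass centre (303,283), so the calibration agrees. Now descend and grip.

>>> jog_arm([
  [[4,2,9,0,0.1,0,55],[0.5,0,9,0,0.1,0,55],[0,0,1.5,0,0,0,45],[0,0,0,0,0,0,34],[0,0,0,0,0,0,20]],
])

```text
clock: 4.1
eef_pos: [0.5282, -0.1554, 0.0246]
tool_rot: [0.677, 0.736, 0.002, 0.004]
ft_force: [0.4, 0.5, 2.7]
grip_width: 0.0341
```

>>> jog_arm([
  [[0,0,0,0,0,0,20],[0,0,0,0,0,0,20],[0,0,0,0,0,0,20]],
])

```text
clock: 4.4
eef_pos: [0.5282, -0.1554, 0.0246]
tool_rot: [0.677, 0.736, 0.002, 0.004]
ft_force: [-0.7, -0.6, 1.3]
grip_width: 0.0342
```

```bash
python3 plan.py .525 -.156 .080 95.1 2 | sed 's/np.float64//g'
```

```text
t 4.4 P [ 528.2 -155.4   24.6] x-axis yaw 94.84 z [ 0.0087 -0.0024 -1.    ] F [-0.68 -0.6   1.29] w 34.2
[(-0.2), (-1.4), (-27.7), (0.24), (0.09), (-0.13)]
[(-0.2), (-1.5), (-27.7), (0.24), (0.09), (-0.13)]
```

>>> jog_arm([
  [[0,0,-20,0,0,0,20],[0,0,-30,0,0,0,20],[10,0,-30,0,0,0,20],[30,0,-20,0,0,0,20],[40,0,0,0,0,0,20]],
])

```text
clock: 4.9
eef_pos: [0.5182, -0.0766, 0.1228]
tool_rot: [0.68, 0.733, 0.0, -0.0]
ft_force: [1.7, 0.3, -3.9]
grip_width: 0.0345
```

```bash
python3 plan.py .5634 .1438 .12 94.9 5 | sed 's/np.float64//g'
```

```text
t 4.9 P [518.2 -76.6 122.8] x-axis yaw 94.36 z [ 0.e+00  4.e-04 -1.e+00] F [ 1.68  0.26 -3.95] w 34.5
[(43.3), (12.4), (0.6), (0.0), (-0.0), (-0.11)]
[(43.2), (12.5), (0.6), (0.0), (-0.0), (-0.11)]
[(43.2), (12.5), (0.6), (0.0), (-0.0), (-0.11)]
[(43.2), (12.6), (0.6), (0.0), (-0.0), (-0.11)]
[(43.2), (12.7), (0.6), (0.0), (-0.0), (-0.11)]
```

>>> jog_arm([
  [[43,12,0,0,0,0,20],[43,13,0,0,0,0,20],[43,13,0,0,0,0,20],[43,13,0,0,0,0,20],[43,13,0,0,0,0,20]],
])

```text
clock: 5.4
eef_pos: [0.5633, 0.1488, 0.1205]
tool_rot: [0.682, 0.732, -0.002, -0.002]
ft_force: [0.9, 0.3, -2.8]
grip_width: 0.0343
```

```bash
python3 plan.py .5634 .1438 .06 95.1 2 | sed 's/np.float64//g';  python3 - <<'E'
from h import *
camera("scene"); 
for t in("ball_left","ball_right","clamp_post","nest"): print(t,[(round(d["conf"],2),d["at"]) for d in masks_of(t,"scene")])
E
```

```text
t 5.4 P [563.3 148.8 120.5] x-axis yaw 94.06 z [-0.005 -0.    -1.   ] F [ 0.9   0.32 -2.78] w 34.3
[(-2.5), (0.0), (30.2), (-0.14), (-0.01), (-0.52)]
[(-2.5), (-0.1), (30.2), (-0.14), (-0.01), (-0.52)]
ball_left [(0.47, [306.6, 252.0])]
ball_right [(0.61, [221.2, 149.9]), (0.55, [273.8, 273.3])]
clamp_post [(0.67, [250.0, 212.2])]
nest [(0.91, [267.9, 248.6]), (0.38, [159.1, 168.3])]
```

Run:
```python
from h import *
def nest(x,y,z,p=(.567,.1045),t=1.66):
    c,s=np.cos(t),np.sin(t); return (p[0]+c*x-s*y,p[1]+s*x+c*y,z)
for n in("top","scene"):
    for nm,q in dict(ballL=(.0725,.0303,.028),ballR=(.0725,-.0303,.028),c1=(.12,.06,.02),c2=(.12,-.06,.02),c3=(-.12,.06,.02),c4=(-.12,-.06,.02)).items(): print(n,nm,proj(n,nest(*q)).round(1))
# bright ball centroids in the first pictures
for n,boxes in dict(top=[(183,165,14,14),(185,189,14,14)],scene=[(293,248,14,14),(268,262,14,14)]).items():
    a=cv2.imread(f"pics/{n}0.png").min(2).astype(float)
    for x,y,w,h in boxes:
        s=a[y:y+h,x:x+w]; print(n,(x,y)); print(s.astype(int))
```

```text
top ballL [192.1 195. ]
top ballR [190.8 172.6]
top c1 [175.7 207.5]
top c2 [173.2 163.5]
top c3 [264.6 201.1]
top c4 [261.2 157.1]
scene ballL [298.  255.5]
scene ballR [276.  268.8]
scene c1 [321.  266.6]
scene c2 [277.1 294.3]
scene c3 [261.7 193.8]
scene c4 [220.7 215.4]
top (183, 165)
[[129 108  91  80  82  90  66 105 100 103  99 105 151 145]
 [110  74  75  80  85  87  84  84 101  98 100  94 102 149]
 [140 112  82  82  84  84  83  65 106 104 100  99  95  98]
 [150 149 108  82  85  83  84  93  64 104 102  99  93 143]
 [147 152  97  78  85  83  82  73  14 104 102 100  95 153]
 [143 146 143 116  81  84  82 120  84  83 101  99  96 102]
 [143 143 144 150  83  25 154 160 141  99  81 100  98  92]
 [143 143 143 151 144 128 177 193 165 123  88  95  95  93]
 [142 144 143 146 146 124 182 189 173 117  88  94  91 147]
 [143 143 142 142 143 140 155 162 142  95  87 145 142 148]
 [145 143 142 143 145 144 148 120 116 140 141 146 143 141]
 [144 145 144 145 143 143 146 141 141 144 144 144 142 142]
 [148 148 145 143 143 144 142 145 142 145 141 146 144 144]
 [147 145 146 144 146 147 146 143 145 143 
[... 1847 characters left out ...]
6 116 115 115 115 114 113 113 116 117 117 117 116]
 [117 114 110 101 101 110 111 112 114 115 115 116 115 115]
 [113 102  85  79  80  83  92 104 110 110 111 113 115 114]
 [112  96  75  71  72  75  93 118 135 135 124 114 114 115]
 [109  93  74  70  69  77 103 132 149 150 133 117 115 115]
 [ 84  77  71  63  56  72 103 135 167 167 137 119 115 114]
 [ 72  71  71  66  61  64  83 115 141 142 126 116 115 116]
 [ 70  70  66  60  60  60  65  80  99 113 117 116 117 116]
 [ 72  69  64  60  59  59  60  62  68  85 105 116 117 115]
 [ 69  63  58  59  59  59  59  60  61  88 111 116 116 115]
 [ 64  58  58  59  58  60  61  62  60  87 112 115 115 114]
 [ 61  56  58  59  59  60  60  58  68  97 113 115 115 114]]
```

>>> jog_arm([
  [[-2.5,0,30,-0.1,0,-0.5,20],[-2,0,30,-0.1,0,-0.4,20],[0,0,10,0,0,0,20],[0,0,0,0,0,0,20]],
])

```text
clock: 6.05
eef_pos: [0.5626, 0.137, 0.0489]
tool_rot: [0.678, 0.735, -0.001, -0.001]
ft_force: [-0.3, -0.7, -3.2]
grip_width: 0.0341
```

```bash
python3 plan.py .5634 .1438 .041 95.1 2 | sed 's/np.float64//g'
```

```text
t 6.05 P [562.6 137.   48.9] x-axis yaw 94.61 z [-0.0026 -0.0011 -1.    ] F [-0.31 -0.73 -3.22] w 34.1
[(3.3), (0.7), (3.9), (-0.08), (0.02), (-0.25)]
[(3.3), (0.7), (3.9), (-0.08), (0.02), (-0.25)]
```

>>> jog_arm([
  [[4,0,4,-0.1,0,-0.2,20],[2.5,0,3.5,-0.1,0,-0.2,20],[0,0,1,0,0,0,20]],
])

```text
clock: 6.35
eef_pos: [0.5637, 0.1428, 0.0425]
tool_rot: [0.676, 0.736, 0.002, 0.002]
ft_force: [-0.3, 0.1, -3.9]
grip_width: 0.0343
```

```bash
python3 plan.py .5634 .1438 .0396 95.1 1 | sed 's/np.float64//g'
```

```text
t 6.35 P [563.7 142.8  42.5] x-axis yaw 94.87 z [ 4.4e-03  3.0e-04 -1.0e+00] F [-0.34  0.1  -3.86] w 34.3
[(1.0), (-0.2), (2.9), (0.25), (0.01), (-0.23)]
```

>>> jog_arm([
  [[1,0,2.5,0,0,0,20],[0,0,1,0,0,0,20],[0,0,1,0,0,0,20]],
])

```text
clock: 6.65
eef_pos: [0.5649, 0.1445, 0.0406]
tool_rot: [0.676, 0.737, 0.003, 0.003]
ft_force: [-2.9, -1.7, 5.2]
grip_width: 0.0342
```

>>> jog_arm([
  [[0,0,0,0,0,0,40],[0,0,0,0,0,0,52],[0,0,0,0,0,0,55],[0,0,0,0,0,0,55]],
])

```text
clock: 7.05
eef_pos: [0.5674, 0.1454, 0.0428]
tool_rot: [0.676, 0.737, 0.006, 0.004]
ft_force: [-1.1, 0.2, 0.1]
grip_width: 0.0552
```

```bash
python3 plan.py
```

```text
t 7.05 P [567.4 145.4  42.8] x-axis yaw 94.92 z [ 0.0141  0.0025 -0.9999] F [-1.12  0.15  0.12] w 55.2
```

>>> jog_arm([
  [[0,0,-20,0.3,0,0,55],[0,0,-30,0.3,0.1,0,55],[-20,0,-25,0.2,0,0,30],[-30,0,0,0,0,0,0],[0,0,0,0,0,0,0]],
])

```text
clock: 7.55
eef_pos: [0.5714, 0.0949, 0.1199]
tool_rot: [0.675, 0.738, 0.001, -0.001]
ft_force: [-0.1, 0.4, -0.6]
grip_width: 0.0118
```

```bash
python3 - <<'E'
from fit import *
a=camera("top");b=camera("scene"); L={}
for c in("top","scene"):
    e=proj(c,(.564,.145,.04)); L[c]=mask("lens_cell",c,e); print(c,e, None if L[c] is None else L[c].sum())
L={k:v for k,v in L.items() if v is not None}
for s in [L]+[{k:L[k]} for k in L]:
    r=fit([.564,.145],lambda p:cell(p,.02),s,[.01,.01]); d=r.x-[.567,.1045]; print(list(s),r.x.round(4),round(r.fun,3),"nest x,y",(d@[-.089,.996]).round(4),(d@[-.996,-.089]).round(4))
cr=lambda a,x,y:cv2.resize(cv2.cvtColor(a,4)[y:y+90,x:x+90],(400,400),interpolation=2)
cv2.imwrite("pics/p1.png",np.hstack([cr(a,170,140),cr(b,220,190)]))
E
python3 plan.py .5687 .0925 .026 95.1 5| sed 's/np.float64//g'
```

```text
top [202.76327188 182.16947915] None
scene [279.03553891 248.97974791] 454.0
['scene'] [0.5654 0.1423] 0.154 nest x,y 0.0378 -0.0018
['scene'] [0.5654 0.1423] 0.154 nest x,y 0.0378 -0.0018
t 7.75 P [570.6  98.  118.8] x-axis yaw 95.3 z [-0.0025  0.0037 -1.    ] F [0.55 0.04 0.14] w 0.3
[(-1.1), (-0.4), (18.5), (-0.03), (-0.04), (0.04)]
[(-1.1), (-0.4), (18.5), (-0.03), (-0.04), (0.04)]
[(-1.1), (-0.4), (18.5), (-0.03), (-0.04), (0.04)]
[(-1.1), (-0.5), (18.5), (-0.03), (-0.04), (0.04)]
[(-1.1), (-0.5), (18.5), (-0.03), (-0.04), (0.04)]
```

View pics/p1.png

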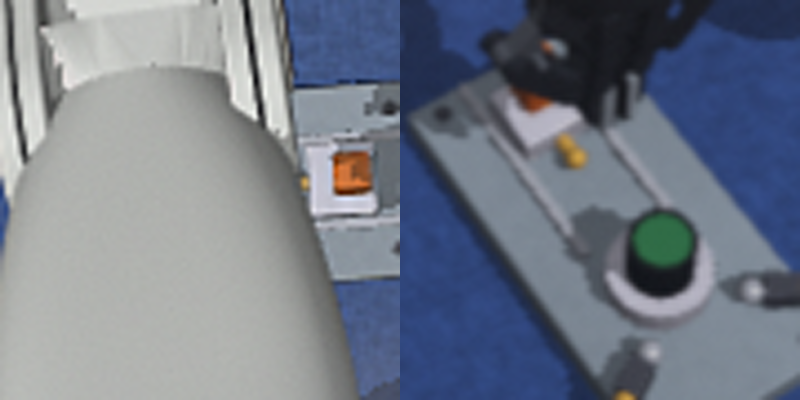

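>>> jog_arm([
  [[-6,-0.5,20,-0.1,-0.1,0,0],[0,-0.5,30,-0.1,-0.1,0,0],[0,0,28,0,0,0,0],[0,0,10,0,0,0,0],[0,0,0,0,0,0,0]],
])

```text
clock: 8.25
eef_pos: [0.5694, 0.0967, 0.027]
tool_rot: [0.671, 0.741, 0.001, -0.0]
ft_force: [-0.8, 0.2, 0.2]
grip_width: -0.0001
```

```bash
python3 plan.py .5698 .0945 .027 95.1 1| sed 's/np.float64//g'
```

```text
t 8.25 P [569.4  96.7  27. ] x-axis yaw 95.67 z [ 5.0e-04  1.4e-03 -1.0e+00] F [-0.77  0.17  0.17] w -0.1
[(-2.2), (0.2), (0.0), (0.03), (-0.08), (0.57)]
```

>>> jog_arm([
  [[4,0,0,0,0,0.5,0],[2,0,0,0,0,0,0],[1,0,0,0,0,0,0],[1,0,0,0,0,0,0],[1,0,0,0,0,0,0]],
])

```text
clock: 8.75
eef_pos: [0.5711, 0.1074, 0.031]
tool_rot: [0.674, 0.738, 0.003, 0.002]
ft_force: [0.4, -2.0, -0.7]
grip_width: 0.0002
```

```bash
python3 plan.py
```

```text
t 8.75 P [571.1 107.4  31. ] x-axis yaw 95.2 z [ 0.0063  0.0013 -1.    ] F [ 0.39 -1.98 -0.75] w 0.2
```

>>> jog_arm([
  [[-2,-2.5,3,0.2,0,0,0],[0,0,0.5,0.1,0,0,0],[1.5,0,0.5,0,0,0,0],[1.5,0,0.5,0,0,0,0]],
])

```text
clock: 9.15
eef_pos: [0.5692, 0.1078, 0.0274]
tool_rot: [0.675, 0.738, 0.001, 0.001]
ft_force: [0.3, -2.7, 0.9]
grip_width: -0.0
```

```bash
cat > st.py <<'E'
import sys
from h import *
from scipy.spatial.transform import Rotation as R
o=get_obs();P=o["eef_pos"];d=(P[:2]-[.567,.1045])*1000
a=1.66;E=np.array([[np.cos(a),np.sin(a)],[-np.sin(a),np.cos(a)]])
Q=R.from_quat(o["tool_rot"]).as_matrix()
print("t",round(o["clock"],2),"nest xy",(E@d).round(2),"z",(P[2]*1000).round(2),"yaw",np.degrees(np.arctan2(Q[1,0],Q[0,0])).round(2),"zax",Q[:2,2].round(4),"F nest",(E@o["ft_force"][:2]).round(2),"Fz",o["ft_force"][2].round(2),"T",o["ft_torque"].round(2))
E
python3 st.py
```

```text
t 9.15 nest xy [ 3.09 -2.47] z 27.38 yaw 95.15 zax [0.003  0.0009] F nest [-2.69 -0.04] Fz 0.87 T [-0.48  0.02  0.02]
```

>>> jog_arm([
  [[1.5,0,0.5,0,0,0,0],[1.5,0,0.5,0,0,0,0],[1.5,0,0.5,0,0,0,0],[1.5,0,0.5,0,0,0,0],[0,0,0,0,0,0,0]],
])

```text
clock: 9.65
eef_pos: [0.5694, 0.1129, 0.0259]
tool_rot: [0.675, 0.738, 0.001, 0.002]
ft_force: [-0.3, -2.3, 0.8]
grip_width: -0.0001
```

```bash
python3 st.py
```

```text
t 9.65 nest xy [ 8.14 -3.19] z 25.85 yaw 95.07 zax [ 0.0047 -0.0018] F nest [-2.25  0.5 ] Fz 0.8 T [-0.36 -0.06  0.04]
```

>>> jog_arm([
  [[1,-0.3,0,0,0,0,0],[1,-0.3,0,0,0,0,0],[1,-0.3,0,0,0,0,0]],
])

```text
clock: 9.95
eef_pos: [0.5685, 0.116, 0.0258]
tool_rot: [0.675, 0.738, 0.001, 0.003]
ft_force: [1.5, -1.5, 0.7]
grip_width: 0.0001
```

```bash
python3 st.py
```

```text
t 9.95 nest xy [11.28 -2.5 ] z 25.83 yaw 95.07 zax [ 0.0052 -0.002 ] F nest [-1.65 -1.33] Fz 0.72 T [-0.47 -0.11 -0.05]
```

>>> jog_arm([
  [[0.8,0,0,0,0,0,0]],
])

```text
clock: 10.05
eef_pos: [0.5684, 0.1168, 0.0258]
tool_rot: [0.675, 0.738, 0.001, 0.003]
ft_force: [0.5, -2.8, 0.5]
grip_width: 0.0001
```

>>> jog_arm([
  [[0.8,0,0,0,0,0,0]],
])

```text
clock: 10.15
eef_pos: [0.5682, 0.1177, 0.0258]
tool_rot: [0.675, 0.738, 0.001, 0.003]
ft_force: [0.4, -1.9, 1.6]
grip_width: -0.0
```

>>> jog_arm([
  [[0.6,0,0,0,0,0,0]],
])

```text
clock: 10.25
eef_pos: [0.5681, 0.1184, 0.0258]
tool_rot: [0.675, 0.738, 0.001, 0.003]
ft_force: [-0.0, -2.3, 1.7]
grip_width: -0.0
```

```bash
python3 st.py
```

```text
t 10.25 nest xy [13.72 -2.38] z 25.83 yaw 95.07 zax [ 0.0051 -0.0021] F nest [-2.28  0.24] Fz 1.68 T [-0.48 -0.1  -0.04]
```

>>> jog_arm([
  [[0.5,0,0,0,0,0,0]],
])

```text
clock: 10.35
eef_pos: [0.568, 0.1189, 0.0258]
tool_rot: [0.675, 0.738, 0.001, 0.003]
ft_force: [-0.3, -2.3, 2.1]
grip_width: 0.0001
```

>>> jog_arm([
  [[0.5,0,0,0,0,0,0]],
])

```text
clock: 10.45
eef_pos: [0.568, 0.1194, 0.0258]
tool_rot: [0.675, 0.738, 0.001, 0.003]
ft_force: [0.3, -1.3, 1.6]
grip_width: -0.0002
```

>>> jog_arm([
  [[0.4,0,0,0,0,0,0]],
])

```text
clock: 10.55
eef_pos: [0.568, 0.1197, 0.0258]
tool_rot: [0.675, 0.738, 0.001, 0.003]
ft_force: [0.9, -3.0, 1.9]
grip_width: 0.0003
```

```bash
python3 st.py
```

```text
t 10.55 nest xy [15.06 -2.31] z 25.84 yaw 95.07 zax [ 0.005  -0.0026] F nest [-3.05 -0.63] Fz 1.88 T [-0.65 -0.03  0.02]
```

>>> jog_arm([
  [[0.4,0,0,0,0,0,0]],
])

```text
clock: 10.65
eef_pos: [0.5679, 0.1198, 0.0258]
tool_rot: [0.675, 0.738, 0.0, 0.003]
ft_force: [-0.2, -3.4, 1.9]
grip_width: -0.0001
```

>>> jog_arm([
  [[0.4,0,0,0,0,0,0]],
])

```text
clock: 10.75
eef_pos: [0.5679, 0.1199, 0.0259]
tool_rot: [0.675, 0.738, 0.0, 0.003]
ft_force: [0.1, -3.6, 0.9]
grip_width: 0.0002
```

```bash
python3 st.py
```

```text
t 10.75 nest xy [15.22 -2.22] z 25.85 yaw 95.04 zax [ 0.005 -0.004] F nest [-3.6   0.27] Fz 0.86 T [-0.72 -0.02 -0.03]
```

>>> jog_arm([
  [[0.7,0,0,0,0,0,0]],
])

```text
clock: 10.85
eef_pos: [0.5677, 0.12, 0.0258]
tool_rot: [0.675, 0.737, -0.0, 0.003]
ft_force: [0.2, -4.9, 2.6]
grip_width: -0.0
```

```bash
python3 st.py
```

```text
t 10.85 nest xy [15.41 -2.11] z 25.84 yaw 95.02 zax [ 0.0048 -0.005 ] F nest [-4.9   0.25] Fz 2.59 T [-0.99 -0.04 -0.02]
```

>>> jog_arm([
  [[0.7,0,0,0,0,0,0]],
])

```text
clock: 10.95
eef_pos: [0.5676, 0.1202, 0.0258]
tool_rot: [0.676, 0.737, -0.001, 0.004]
ft_force: [-0.2, -4.9, 2.8]
grip_width: 0.0002
```

```bash
python3 st.py
```

```text
t 10.95 nest xy [15.58 -1.96] z 25.85 yaw 94.99 zax [ 0.0047 -0.0061] F nest [-4.82  0.65] Fz 2.79 T [-1.04  0.   -0.01]
```

>>> jog_arm([
  [[0.8,-0.5,0,0,0,0,0]],
])

```text
clock: 11.05
eef_pos: [0.5671, 0.1204, 0.0259]
tool_rot: [0.676, 0.737, -0.001, 0.004]
ft_force: [0.3, -4.1, 2.8]
grip_width: 0.0002
```

```bash
python3 st.py
```

```text
t 11.05 nest xy [15.88 -1.48] z 25.89 yaw 94.96 zax [ 0.0048 -0.007 ] F nest [-4.13  0.05] Fz 2.81 T [-1.02 -0.06 -0.01]
```

>>> jog_arm([
  [[0.8,-0.5,0,0,0,0,0]],
])

```text
clock: 11.15
eef_pos: [0.5664, 0.1208, 0.0259]
tool_rot: [0.676, 0.737, -0.001, 0.004]
ft_force: [0.7, -5.4, 1.3]
grip_width: 0.0001
```

```bash
python3 st.py
python3 - <<'E'
from fit import *
camera("scene"); m=mask("lens_cell","scene",proj("scene",(.563,.158,.04)))
r=fit([.564,.158],lambda p:cell(p,.02),{"scene":m},[.01,.01]); d=r.x-[.567,.1045]; print(r.x.round(4),round(r.fun,3),"nest",(d@[-.089,.996]).round(4),(d@[-.996,-.089]).round(4))
b=cv2.cvtColor(camera("scene"),4); cv2.imwrite("pics/c1.png",cv2.resize(b[225:285,255:335],(800,600),interpolation=2))
E
```

```text
t 11.15 nest xy [16.29 -0.86] z 25.89 yaw 94.94 zax [ 0.0047 -0.0078] F nest [-5.45 -0.17] Fz 1.27 T [-1.02  0.01  0.01]
[0.5647 0.1571] 0.105 nest 0.0526 -0.0024
```

View pics/c1.png

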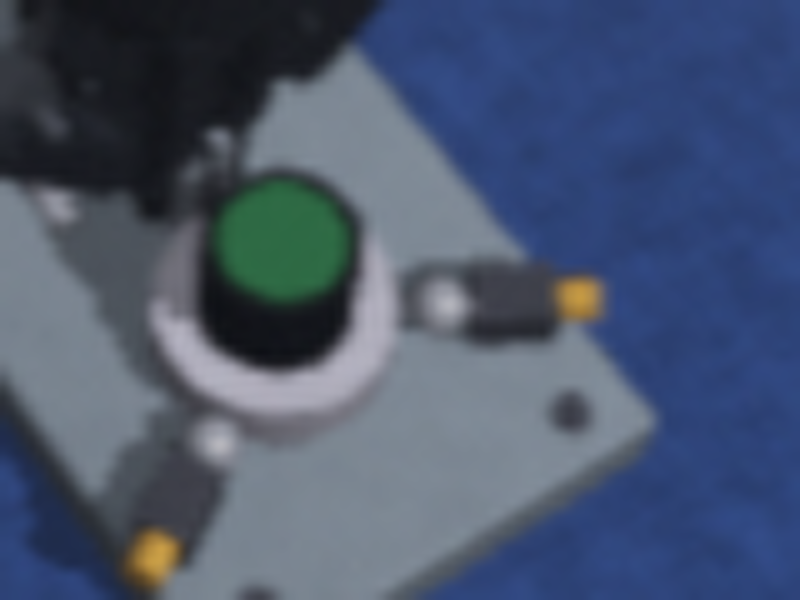

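The picture shows the flange against the right ball (215,440), with a gap of about 3 mm still open to the left ball (445,300). So it is stuck on the right ball, and I move the pusher to the left (+y) while pushing.

>>> jog_arm([
  [[0.8,-0.7,0,0,0,0,0],[0.8,-0.7,0,0,0,0,0]],
])

```text
clock: 11.5
eef_pos: [0.5647, 0.1218, 0.0259]
tool_rot: [0.676, 0.737, -0.002, 0.005]
ft_force: [0.7, -4.5, 2.0]
grip_width: 0.0003
```

```bash
python3 st.py
```

```text
t 11.5 nest xy [17.43  0.77] z 25.87 yaw 94.92 zax [ 0.0044 -0.0088] F nest [-4.54 -0.26] Fz 2.03 T [-0.97  0.03 -0.02]
```

>>> jog_arm([
  [[0.8,-0.6,0,0,0,0,0],[0.7,-0.4,0,0,0,0,0]],
])

```text
clock: 11.7
eef_pos: [0.5632, 0.1228, 0.0259]
tool_rot: [0.676, 0.737, -0.002, 0.005]
ft_force: [-1.1, -5.5, 3.2]
grip_width: -0.0001
```

```bash
python3 st.py
```

```text
t 11.7 nest xy [18.56  2.13] z 25.89 yaw 94.9 zax [ 0.004  -0.0098] F nest [-5.39  1.59] Fz 3.22 T [-1.11  0.04 -0.01]
```

>>> jog_arm([
  [[0.7,-0.4,0,0,0,0,0]],
])

```text
clock: 11.8
eef_pos: [0.5626, 0.1233, 0.0259]
tool_rot: [0.676, 0.737, -0.002, 0.005]
ft_force: [0.4, -6.2, 2.3]
grip_width: 0.0
```

```bash
python3 st.py
```

```text
t 11.8 nest xy [19.07  2.71] z 25.87 yaw 94.89 zax [ 0.0038 -0.0102] F nest [-6.19  0.16] Fz 2.27 T [-1.09  0.04  0.01]
```

>>> jog_arm([
  [[0.7,-0.4,0,0,0,0,0]],
])

```text
clock: 11.9
eef_pos: [0.5621, 0.1236, 0.0259]
tool_rot: [0.676, 0.737, -0.003, 0.005]
ft_force: [1.1, -6.4, 2.6]
grip_width: -0.0
```

```bash
python3 st.py
python3 - <<'E'
from h import *
b=cv2.cvtColor(camera("scene"),4); cv2.imwrite("pics/c2.png",cv2.resize(b[225:285,255:335],(800,600),interpolation=2))
E
```

```text
t 11.9 nest xy [19.41  3.14] z 25.92 yaw 94.87 zax [ 0.004  -0.0112] F nest [-6.48 -0.55] Fz 2.56 T [-1.26 -0.21  0.06]
```

View pics/c2.png

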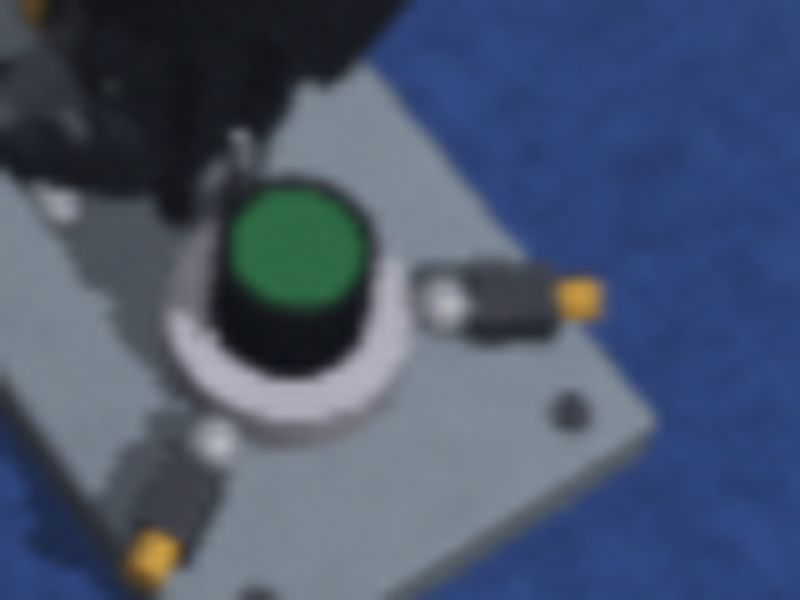

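The flange now reaches the left ball (445,300) as well as the right one (215,440). The lateral torque changed sign in the same step, which fits contact on both. Next I push straight ahead for a moment.

>>> jog_arm([
  [[0.8,-0.1,0,0,0,0,0]],
])

```text
clock: 12.05
eef_pos: [0.5621, 0.1236, 0.0259]
tool_rot: [0.677, 0.736, -0.003, 0.006]
ft_force: [0.6, -6.9, 2.1]
grip_width: -0.0001
```

```bash
python3 st.py
```

```text
t 12.05 nest xy [19.48  3.14] z 25.95 yaw 94.84 zax [ 0.0045 -0.0129] F nest [-6.91  0.02] Fz 2.08 T [-1.49 -0.1  -0.05]
```

>>> jog_arm([
  [[0.9,0,0,0,0,0,0]],
])

```text
clock: 12.15
eef_pos: [0.5621, 0.1237, 0.0259]
tool_rot: [0.677, 0.736, -0.004, 0.007]
ft_force: [0.5, -7.0, 2.7]
grip_width: 0.0001
```

```bash
python3 st.py
```

```text
t 12.15 nest xy [19.52  3.17] z 25.93 yaw 94.81 zax [ 0.0048 -0.0149] F nest [-6.98  0.15] Fz 2.66 T [-1.46 -0.1  -0.01]
```

>>> jog_arm([
  [[0.7,-0.5,0,0,0,0,0]],
])

```text
clock: 12.25
eef_pos: [0.562, 0.1236, 0.026]
tool_rot: [0.677, 0.736, -0.004, 0.008]
ft_force: [1.8, -6.3, 0.5]
grip_width: 0.0004
```

```bash
python3 st.py
```

```text
t 12.25 nest xy [19.47  3.28] z 25.98 yaw 94.77 zax [ 0.0057 -0.0164] F nest [-6.4  -1.28] Fz 0.52 T [-1.22 -0.36 -0.01]
```

>>> jog_arm([
  [[0.7,0.5,0,0,0,0,0]],
])

```text
clock: 12.35
eef_pos: [0.5621, 0.1236, 0.0259]
tool_rot: [0.677, 0.736, -0.005, 0.008]
ft_force: [-2.2, -6.9, 3.5]
grip_width: -0.0001
```

```bash
python3 st.py
```

```text
t 12.35 nest xy [19.49  3.14] z 25.92 yaw 94.74 zax [ 0.0052 -0.0179] F nest [-6.69  2.82] Fz 3.46 T [-1.3   0.4   0.03]
```

>>> jog_arm([
  [[0.7,0.5,0,0,0,0,0]],
])

```text
clock: 12.45
eef_pos: [0.5621, 0.1236, 0.0259]
tool_rot: [0.677, 0.736, -0.006, 0.008]
ft_force: [-2.0, -5.5, 4.5]
grip_width: 0.0002
```

```bash
python3 st.py
```

```text
t 12.45 nest xy [19.47  3.18] z 25.92 yaw 94.71 zax [ 0.0043 -0.0194] F nest [-5.27  2.47] Fz 4.5 T [-1.26  0.21 -0.01]
```

Blocked in both lateral directions with nearly equal and opposite forces, so both balls are in contact. One last straight press, then back off.

>>> jog_arm([
  [[0.9,0,0,0,0,0,0],[0.9,-0.1,0,0,0,0,0]],
])

```text
clock: 12.65
eef_pos: [0.562, 0.1236, 0.026]
tool_rot: [0.678, 0.735, -0.007, 0.01]
ft_force: [1.1, -7.5, 2.4]
grip_width: -0.0003
```

```bash
python3 st.py
```

```text
t 12.65 nest xy [19.47  3.26] z 26.03 yaw 94.63 zax [ 0.0049 -0.0233] F nest [-7.57 -0.47] Fz 2.38 T [-1.44 -0.16 -0.  ]
```

>>> jog_arm([
  [[-1.5,0,0,0,0,0,0],[-4,0,-2,0,0,0,0],[-5,0,-10,0,0,0,0],[0,0,-30,0,0,0,0],[0,0,-45,0,0,0,0]],
])

```text
clock: 13.15
eef_pos: [0.5562, 0.1172, 0.1086]
tool_rot: [0.677, 0.736, -0.011, 0.001]
ft_force: [0.8, -0.1, 0.1]
grip_width: -0.0001
```

```bash
python3 st.py
```

```text
t 13.15 nest xy [13.56  9.59] z 108.56 yaw 94.85 zax [-0.0126 -0.017 ] F nest [-0.2  -0.81] Fz 0.12 T [-0.01 -0.04  0.01]
```

```bash
python3 - <<'E'
from h import *
q=at_z("top",(249,179),.0745); d=q[:2]-[.567,.1045]; print("post nest",(d@[-.089,.996]).round(4),(d@[-.996,-.089]).round(4))
E
python3 plan.py .5786 -.025 .125 95.1 5| sed 's/np.float64//g'
```

```text
post nest -0.0819 0.004
t 13.15 P [556.2 117.2 108.6] x-axis yaw 94.85 z [-0.0126 -0.017  -0.9998] F [ 0.82 -0.13  0.12] w -0.1
[(-28.8), (2.0), (-2.9), (-0.16), (0.18), (-0.05)]
[(-28.7), (2.0), (-2.9), (-0.16), (0.18), (-0.05)]
[(-28.7), (2.0), (-3.0), (-0.16), (0.18), (-0.05)]
[(-28.7), (2.0), (-3.1), (-0.16), (0.18), (-0.05)]
[(-28.7), (1.9), (-3.2), (-0.16), (0.18), (-0.05)]
```

>>> jog_arm([
  [[-20,2,-12,-0.2,0.2,0,0],[-33,2,-5,-0.2,0.2,0,0],[-33,2,0,-0.2,0.2,0,0],[-33,2,0,-0.2,0.2,0,0],[-22,1,0,0,0.1,0,0]],
])

```text
clock: 13.65
eef_pos: [0.5846, -0.0193, 0.1401]
tool_rot: [0.672, 0.74, 0.011, 0.004]
ft_force: [-0.4, -0.0, 0.3]
grip_width: -0.0002
```

```bash
python3 st.py; python3 plan.py .5780 -.022 .052 95.1 4| sed 's/np.float64//g'
python3 - <<'E'
from fit import *
a=camera("top");b=camera("scene")
cv2.imwrite("pics/c3.png",np.hstack([cv2.resize(cv2.cvtColor(a,4)[140:220,165:265],(400,320),interpolation=2),cv2.resize(cv2.cvtColor(b,4)[190:290,225:325],(400,320),interpolation=2)]))
E
```

```text
t 13.65 nest xy [-124.91   -6.48] z 140.1 yaw 95.48 zax [0.021  0.0109] F nest [0.03 0.43] Fz 0.35 T [0.02 0.01 0.  ]
t 13.65 P [584.6 -19.3 140.1] x-axis yaw 95.48 z [ 0.021   0.0109 -0.9997] F [-0.43 -0.01  0.35] w -0.2
[(-0.7), (-2.2), (22.0), (0.31), (-0.13), (0.09)]
[(-0.7), (-2.1), (22.0), (0.31), (-0.13), (0.09)]
[(-0.6), (-1.9), (22.0), (0.31), (-0.13), (0.09)]
[(-0.6), (-1.8), (22.0), (0.31), (-0.13), (0.09)]
```

View pics/c3.png

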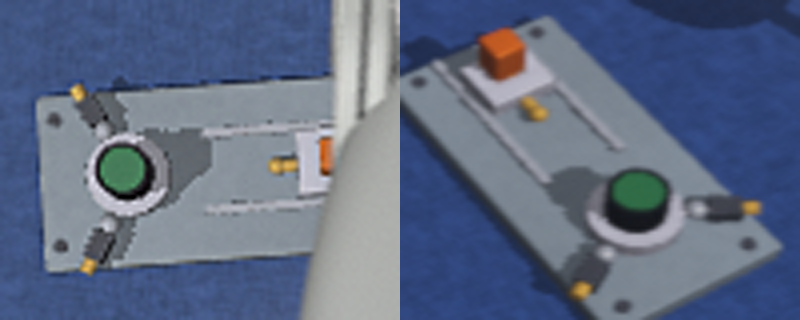

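Both views show the flange seated on both balls (top crop 105,128 and 108,225; scene crop 697,208 and 605,253), with the clamp still back. Now I descend behind the post.

>>> jog_arm([
  [[-0.7,-2,22,0.3,-0.1,0,0],[-0.7,-2,22,0.3,-0.1,0,0],[-0.5,-2,22,0.3,-0.1,0,0],[-0.5,-2,15,0.2,-0.1,0,0],[0,0,5,0,0,0,0]],
])

```text
clock: 14.25
eef_pos: [0.5802, -0.0189, 0.0555]
tool_rot: [0.673, 0.74, 0.006, 0.001]
ft_force: [-0.8, 0.8, 0.8]
grip_width: 0.0003
```

```bash
python3 st.py
```

```text
t 14.25 nest xy [-124.1    -2.12] z 55.53 yaw 95.41 zax [0.0089 0.008 ] F nest [0.87 0.71] Fz 0.82 T [-0.01  0.09 -0.02]
```

>>> jog_arm([
  [[6,-1,1.5,0.3,-0.2,-0.2,0],[6,-1,1.5,0.2,-0.2,-0.1,0],[6,0,0.5,0,0,0,0],[6,0,0.5,0,0,0,0],[6,0,0.5,0,0,0,0]],
])

```text
clock: 14.75
eef_pos: [0.576, 0.0104, 0.0532]
tool_rot: [0.671, 0.741, -0.002, 0.004]
ft_force: [0.7, -7.9, -1.9]
grip_width: 0.0
```

```bash
python3 st.py
```

```text
t 14.75 nest xy [-94.5   -0.54] z 53.24 yaw 95.69 zax [ 0.0029 -0.0092] F nest [-7.97  0.03] Fz -1.89 T [-1.53  0.07  0.04]
```

>>> jog_arm([
  [[7,0,0.5,0,0.2,0.3,0],[7,0,0.5,0,0.2,0.3,0],[7,0,0.3,0,0.2,0,0],[7,0,0.3,0,0.2,0,0],[7,0,0.3,0,0.2,0,0]],
])

```text
clock: 15.25
eef_pos: [0.5735, 0.0349, 0.0533]
tool_rot: [0.678, 0.735, -0.006, 0.008]
ft_force: [-0.3, -7.7, -2.0]
grip_width: -0.0
```

```bash
python3 st.py
```

```text
t 15.25 nest xy [-69.96  -0.32] z 53.35 yaw 94.6 zax [ 0.0049 -0.0196] F nest [-7.61  1.01] Fz -2.02 T [-1.53 -0.04  0.01]
```

>>> jog_arm([
  [[7,0,0,0,0.6,0,0],[7,0,0,0,0.6,0,0],[7,0,0,0,0.6,0,0],[5,0,0,0,0.6,0,0]],
])

```text
clock: 15.65
eef_pos: [0.5719, 0.0527, 0.0532]
tool_rot: [0.68, 0.733, 0.002, 0.001]
ft_force: [0.2, -6.6, -3.1]
grip_width: 0.0003
```

```bash
python3 st.py
```

```text
t 15.65 nest xy [-52.08  -0.27] z 53.18 yaw 94.26 zax [0.0034 0.0009] F nest [-6.63  0.39] Fz -3.06 T [-1.58 -0.31  0.02]
```

>>> jog_arm([
  [[5,0,0,0,0.2,-0.3,0],[5,0,0,0,0.2,-0.3,0],[3,0,0,0,0.2,0,0]],
])

```text
clock: 15.95
eef_pos: [0.5714, 0.0592, 0.0532]
tool_rot: [0.678, 0.735, -0.0, 0.003]
ft_force: [0.7, -6.5, -3.9]
grip_width: 0.0001
```

```bash
python3 st.py
```

```text
t 15.95 nest xy [-45.49  -0.33] z 53.23 yaw 94.61 zax [ 0.0042 -0.0047] F nest [-6.53 -0.09] Fz -3.88 T [-1.48 -0.2   0.03]
```

>>> jog_arm([
  [[4,0,0,0,0.4,0,0],[3,0,0,0,0.3,0,0],[3,0,0,0,0.3,0,0]],
])

```text
clock: 16.25
eef_pos: [0.571, 0.063, 0.0532]
tool_rot: [0.68, 0.733, 0.0, 0.003]
ft_force: [-0.0, -7.4, -2.6]
grip_width: -0.0001
```

```bash
python3 st.py
```

```text
t 16.25 nest xy [-41.72  -0.29] z 53.22 yaw 94.35 zax [ 0.0043 -0.0029] F nest [-7.42  0.67] Fz -2.6 T [-1.45 -0.22 -0.04]
```

>>> jog_arm([
  [[3.5,0,0,0,0.3,0,0],[3.5,0,0,0,0.3,0,0]],
])

```text
clock: 16.45
eef_pos: [0.5707, 0.0656, 0.0532]
tool_rot: [0.681, 0.732, 0.0, 0.003]
ft_force: [1.5, -7.3, -3.0]
grip_width: 0.0001
```

```bash
python3 st.py
```

```text
t 16.45 nest xy [-39.05  -0.24] z 53.19 yaw 94.17 zax [ 0.0044 -0.0029] F nest [-7.4  -0.85] Fz -2.98 T [-1.45 -0.21  0.01]
```

>>> jog_arm([
  [[3,0,0,0,0.3,0,0]],
])

```text
clock: 16.55
eef_pos: [0.5706, 0.0666, 0.0532]
tool_rot: [0.681, 0.732, 0.0, 0.003]
ft_force: [1.2, -7.8, -4.2]
grip_width: -0.0001
```

```bash
python3 st.py
```

```text
t 16.55 nest xy [-38.11  -0.24] z 53.21 yaw 94.09 zax [ 0.0045 -0.0029] F nest [-7.89 -0.5 ] Fz -4.22 T [-1.51 -0.24  0.03]
```

>>> jog_arm([
  [[3,0,0,0,0.3,0,0]],
])

```text
clock: 16.65
eef_pos: [0.5706, 0.0673, 0.0532]
tool_rot: [0.682, 0.731, 0.0, 0.003]
ft_force: [1.6, -8.5, -3.1]
grip_width: -0.0001
```

```bash
python3 st.py
```

```text
t 16.65 nest xy [-37.35  -0.23] z 53.2 yaw 94.0 zax [ 0.0047 -0.0031] F nest [-8.6  -0.84] Fz -3.12 T [-1.74 -0.24 -0.01]
```

>>> jog_arm([
  [[3,0,0,0,0.3,0,0]],
])

```text
clock: 16.75
eef_pos: [0.5705, 0.0678, 0.0532]
tool_rot: [0.683, 0.731, 0.0, 0.003]
ft_force: [0.9, -9.1, -3.0]
grip_width: -0.0001
```

```bash
python3 st.py
```

```text
t 16.75 nest xy [-36.89  -0.23] z 53.24 yaw 93.9 zax [ 0.0049 -0.004 ] F nest [-9.11 -0.12] Fz -2.97 T [-1.7  -0.29  0.02]
```

>>> jog_arm([
  [[3,0,0,0,0.3,0,0]],
])

```text
clock: 16.85
eef_pos: [0.5705, 0.0681, 0.0532]
tool_rot: [0.683, 0.73, -0.0, 0.004]
ft_force: [0.9, -7.9, -2.8]
grip_width: 0.0001
```

```bash
python3 st.py
```

```text
t 16.85 nest xy [-36.53  -0.2 ] z 53.24 yaw 93.8 zax [ 0.005  -0.0051] F nest [-7.95 -0.19] Fz -2.81 T [-1.78 -0.25 -0.01]
```

The force rose at nest x ≈ −37.4, as the geometry predicted. I push about 2–2.5 mm more.

>>> jog_arm([
  [[4,0,0,0,0.4,0,0],[4,0,0,0,0.4,0,0]],
])

```text
clock: 17.05
eef_pos: [0.5702, 0.0701, 0.0533]
tool_rot: [0.685, 0.729, -0.0, 0.004]
ft_force: [0.3, -9.3, -2.3]
grip_width: -0.0001
```

```bash
python3 st.py
```

```text
t 17.05 nest xy [-34.6   -0.16] z 53.27 yaw 93.55 zax [ 0.0052 -0.0052] F nest [-9.24  0.53] Fz -2.28 T [-2.08 -0.19 -0.  ]
```

>>> jog_arm([
  [[4,0,0,0,0.4,0,0]],
])

```text
clock: 17.15
eef_pos: [0.5701, 0.0707, 0.0533]
tool_rot: [0.686, 0.728, -0.0, 0.004]
ft_force: [2.4, -10.2, -2.7]
grip_width: 0.0001
```

```bash
python3 st.py
```

```text
t 17.15 nest xy [-33.93  -0.13] z 53.26 yaw 93.42 zax [ 0.0054 -0.0058] F nest [-10.42  -1.47] Fz -2.75 T [-2.13 -0.3   0.02]
```

About 3.4 mm in, and the torque rise of about 3 N agrees. Retreat.

>>> jog_arm([
  [[-3,0,0,0,0,0,0],[-8,0,0,0,0,0,0],[-10,0,-5,0,0,0,0],[-5,0,-40,0,0,0,0],[0,0,-45,0,0,0,0]],
])

```text
clock: 17.65
eef_pos: [0.5671, 0.0442, 0.1412]
tool_rot: [0.685, 0.728, -0.004, -0.0]
ft_force: [0.1, 0.2, -0.1]
grip_width: 0.0002
```

>>> jog_arm([
  [[-30,0,-30,0,0,0,0],[-45,0,0,0,0,0,0],[-45,0,0,0,0,0,0],[-45,0,0,0,0,0,0],[0,0,0,0,0,0,0]],
])

```text
clock: 18.15
eef_pos: [0.5847, -0.1259, 0.1877]
tool_rot: [0.683, 0.73, 0.005, 0.009]
ft_force: [-0.9, 0.3, -0.3]
grip_width: -0.0003
```

```bash
python3 st.py
python3 - <<'E'
from fit import *
a=camera("top");b=camera("scene"); L={}
for c in("top","scene"):
    L[c]=mask("lens_cell",c,proj(c,(.562,.162,.04)))
    if L[c] is not None:
        r=fit([.562,.162],lambda p:cell(p,.02),{c:L[c]},[.01,.01]); d=r.x-[.567,.1045]; print(c,round(r.fun,3),"nest",(d@[-.089,.996]).round(4),(d@[-.996,-.089]).round(4))
cv2.imwrite("pics/end.png",np.hstack([cv2.resize(cv2.cvtColor(a,4)[140:220,165:265],(400,320),interpolation=2),cv2.resize(cv2.cvtColor(b,4)[190:290,225:325],(400,320),interpolation=2)]))
E
```

```text
t 18.15 nest xy [-231.05    2.89] z 187.7 yaw 93.8 zax [ 0.0191 -0.0055] F nest [0.38 0.85] Fz -0.28 T [0.05 0.02 0.03]
top 0.096 nest 0.0579 -0.0015
scene 0.052 nest 0.0564 0.0001
```

View pics/end.png

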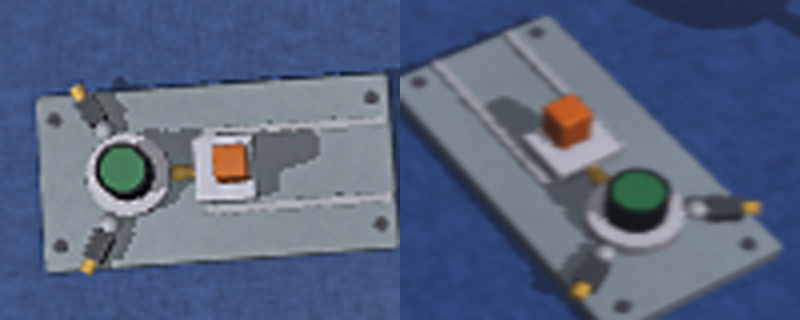

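The final picture shows the cell upright on both balls (top crop 105,128 and 108,225), the nose on the flange (183,172), the post forward (230,163), and the robot clear. Handing in.

```bash
python3 -c "
from workcell import *
print(job_done())"
```

```text
the job is handed in; nothing more can be done
None
```

The lens cell is seated on both balls with the clamp's nose pressing on it, and I handed the job in at about 18 s. No verdict was reported.

- **Placing:** I took the smaller aluminium cell from the tray and stood it on the deck about 15 mm short of the balls, then let go.
- **Seating:** With the clamp still back, I nudged the flange with the shut fingertips. It first stuck on the right ball alone; a picture showed the gap at the left ball. Moving the pusher to the left closed that gap.
- **Press on both balls:** I pressed straight ahead with about 7 N at the wrist, roughly 2 N of it deck friction. That works out to about 2.5–5 N on each ball; the ball forces themselves were not measured. The cell did not move under sideways nudges either way.
- **Clamp:** The push force rose at the position the geometry predicted. I pushed on about 3.4 mm of the nose's 6 mm travel, and the extra force of about 3 N agreed with that.

**Last checks:** The final pictures show the cell upright against both balls, the nose on the flange, and the robot clear. The two cameras place the cell about 1.5 mm apart, and about 0.5–2 mm short of the felt position. That is within calibration error, so I relied on touch. I did not re-check the bystanders' poses at the end, but nothing I felt suggested contact with them.

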